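# Load a drill core into the bench scanner

### The arm

A 6-joint arm with a two-finger parallel gripper is mounted at the origin on the work surface. World frame = base frame: x ahead of the robot, y to its left, z up, the work surface at z = 0. Lengths are in m, angles in rad, forces in N, time in s.
With the tool pointing down it reaches from about 0.35 to 0.975 m from the base axis. Payload 4.9 kg.
Tool frame: the origin (TCP) lies between the finger pads; the fingertips stand 22 mm ahead of it and the grasp point (between the pads) lies 3 mm ahead of it; z points along the fingers, y is the line along which they close (so a half turn about z gives the same grasp; the last joint's range is limited). The gripper opens to 85 mm and grips with 20 to 120 N. Pads are 22 mm wide; open, the fingers measure 114 mm over their backs; the gripper's body (76 mm by 85 mm) begins 54 mm behind the grasp point. The pads swing forward as they close: fully open they stand 13 mm farther back than shut.
Start: joints at [1.04, 0.053, 1.613, -0, 1.476, -0.119], TCP at [0.25, 0.573, 0.253] pointing down, gripper open.
Joint ranges: [-3.01, 3.01], [-1.01, 2.22], [0.06, 2.58], [-1.02, 4.17], [0.09, 2.62], [-3.14, 3.14]. Speed limits (rad/s): [2.57, 2.57, 3.14, 3.14, 3.14, 3.14].

### API

Orientations are given as a unit quaternion [w, x, y, z].
In Python, from plant import state, grab_frame, get_calibration, job_done, recognise, regions_of gives the robot as it stands.
- The arm moves only by the tool apply_moves, never from a script. Its argument "targets" is a list of rows, each an object with "translation": the shift along the tool's x, y, z normalised to -1 to 1, where 1 is 100 mm, a list of three; "twist": the turn about the tool's z normalised to -1 to 1, where 1 is 0.1 rad; "hand": the opening, from 0 (shut) to 1 (fully open). A call has 1 to 8 rows; each row shifts and turns the commanded pose from where the row before left it, along the tool's axes as they then stand; what a row does not reach is not made up. A row lasts 1/10 s, in which the tool goes at most 50 mm and 8.59 degrees, less where a joint would pass 70% of its speed; a pose out of reach is approached as far as the arm can. A call with a number of a shift or a turn outside -1 to 1 is refused whole. A call with a gripper value outside its range is refused whole. The fingers move at their own pace and stop on an object; the grip force is fixed at half the most. Time passes only in rows, so rows that do not move let the fingers close. It gives the time, the measured TCP pose, the force, the opening and the grip force at its end, in the units of the state.
- state(): the state, without advancing time (a new reading comes with each control period).
- grab_frame(name): name is "side" or "top"; returns the picture (400x640x3 uint8, red, green, blue); there is no depth.
- get_calibration(name): a dict with "camera_matrix" (3x3 intrinsics, pixels), "D" ([k1, k2, p1, p2, k3] as OpenCV has them; the pictures are not rectified), "pose" (4x4, takes a point from camera to world coordinates). Camera axes: x right, y up, looking along -z (the intrinsics and any distortion apply to the point x, -y, -z); pixel columns grow to the right and rows downward; lengths in m; the calibration is good to about 2 mm. A picture is of the moment at which its call begins. get_calibration takes no time and is no camera call.
- job_done(): hands the job in; it is judged then, once.
Trained networks look in the newest picture that a camera, given by its name, has taken for a name from the list of things; names that differ only in an ending like _2 or _b are one class to them, and where a whole thing is asked for, a point or a joint stands for the part that bears it (a point fixed in the world has none). Each returns a list of dicts, best first, with "score" (0 to 1); they miss things now and then, are a little off and sometimes report something else, mostly with a low value. They report only what shows in the picture. A call takes as long as a camera call. They do not tell look-alikes from the thing itself.
- recognise(camera, query): "point" ([x, y, z] in m, in world coordinates, good to about 4 mm: the middle of the surface that is visible of it).
- regions_of(camera, query): "pixels" (400x640 bool, what is visible of it).
The state is a dict: "time": time; "joint_pos": joint angles; "joint_vel": joint speeds; "joint_efforts": joint torques, N m; "tool_pos": TCP position; "tool_rot": TCP orientation; "contact_force": force on the tool from outside, world axes, zero at the start; "ft_torque": the same for the moment, N m; "gripper_width": opening from 0.0 (shut) to 1.0 (fully open); "grasp_force": force on a finger pad.
Only numpy, scipy, OpenCV 4.12 (cv2) and the standard library are available. Lean on these libraries where they do the work, as an engineer would, in place of code of your own. Each camera call takes 0.05 s, during which the arm holds its last target. There are 200 camera calls.

### The job

Lay the longest of the three drill cores on the plywood rests in the scanner's boat, without dropping it, and let go of it. Then slide the boat along its track at a steady, gentle pace, in through the sprung dust flap, until it is fully home against the stop and the flap has dropped shut behind it. Leave the two shorter cores lying on their rests.

Things in the scene. Friction and masses are not known exactly. Their poses are not given: they have to be found in the camera images.
- long_mid (a point): Centre of the longest drill core: concrete-grey cylinder, 44 mm diameter, 120 mm long, about 0.43 kg, lying level along its x axis (it may be rolled about it) on one of three alike plywood rests in different places. The core's axis is 33 mm above the table. A rest is a 100 x 62 x 6 mm base with two V saddles 62 mm apart; the core's middle 50 mm is free on both sides for fingers.
- medium_mid (a point): Centre of the middle core, 96 mm long, otherwise the same, on its own rest; to be left alone.
- short_mid (a point): Centre of the shortest core, 76 mm long, otherwise the same, on its own rest; to be left alone.
- boat: The scanner's boat: loose open aluminium carrier 186 x 80 mm, about 0.45 kg, standing on the scanner's track, bow to the flap. Origin on its underside below mid core bay; x to the bow, z up. Bow end at x = +82 mm, stern end at x = -104 mm. V saddles at x = +-40 mm (12 mm thick, 23 mm high); core stops 24 mm high leave 140 mm between x = +-70 mm. Floor plate 5 mm thick.
- bay (a point): Middle of the boat's core bay, 32 mm above its underside (axes as the boat's): where the centre of a core lying properly in the two saddles is; the core's axis then lies along x.
- stern (a point): Middle of the boat's stern face, 12 mm above its underside (axes as the boat's), where it is pushed. The stern block spans the boat's width, upright to 14 mm above the underside, then bevelled 45 degrees forward up to 24 mm.
- scanner: Bench core scanner, fixed. Origin on the table below the middle of the tunnel mouth; x runs into the tunnel (the boat's way), z up. Flat track 10 mm above the table from x = -250 mm, between 8 mm high guide rails 86 mm apart. A rubber stop ends the travel: with the boat home its origin is at x = +130 mm and its stern at x = +26 mm. Scan head 190 mm tall.
- lintel (a point): Middle of the lower front edge of the tunnel's roof, straight above the scanner's origin, 70 mm above the track (80 mm above the table), axes as the scanner's. Tunnel 104 mm wide inside; clear roof 4 mm thick, open above it as far as the scan head at x = 112 mm. To follow the stern in under this edge the tool must lean back, tip leading, about 40 to 45 degrees from vertical.
- flap (a joint): Dust flap of the mouth, rad: 0 = hanging shut, up to 1.5 as it swings inward and up; inward only. Steel plate 96 mm wide, 54 mm deep, hinged 70 mm above the track, 4 mm inside the mouth; its lower edge is 16 mm above the track. A light spring (under 0.05 N m) shuts it. It rides over core and boat and falls shut when the stern is over 20 mm inside and the pusher is out.
There are look-alikes about, which are no part of the job. Leave any turquoise look-alike of the part that bears long_mid alone.

How it is judged:
By the outcome, as a careful person would: the job done as asked, in the order asked, and still so for the second after the job is handed in, with the robot touching nothing.
It also fails if it takes over 58 s, if anything falls off the work surface, if the arm or the gripper's body presses on something with over 40 N, if the wrist force passes 120 N, or if a joint passes its speed limit or range.

## Working session

There is one attempt and no reset: what is moved stays moved. The work goes in short steps, Python scripts to look and compute and a tool call to move; the robot and the scene stay as the last step left them, time stands still between calls to the robot, and variables do not carry over. Pictures are saved under pics/ and viewed, at most 10 in all, crops included, and the job is handed in when it is done.

Besides the shell and the picture viewer there is one more tool, called as a command line: name --argument value ..., lists and objects as JSON in quotes. apply_moves: Moves the arm, as the interface text tells. Its arguments: {"type":"object","properties":{"targets":{"type":"array"}},"required":["targets"]}

```bash
mkdir -p pics; ls; python3 - <<'E'
from plant import *
import cv2, numpy as np
for c in ("top","side"):
    f=grab_frame(c); cv2.imwrite(f"pics/{c}0.png",f[...,::-1])
    k=get_calibration(c); print(c,np.round(k["camera_matrix"],1).tolist(),np.round(k["D"],4),np.round(k["pose"],3).tolist())
    for q in ("long_mid","medium_mid","short_mid","boat","scanner","flap"):
        print(q,[(np.round(r["point"],3).tolist(),round(r["score"],2)) for r in recognise(c,q)])
s=state();print(s)
E
```

```text
pics
top [[368.4, 0.0, 321.9], [0.0, 368.4, 201.7], [0.0, 0.0, 1.0]] [-0.0362  0.      0.      0.      0.    ] [[-0.017, 0.999, -0.038, 0.39], [-0.999, -0.016, 0.028, -0.03], [0.027, 0.039, 0.999, 0.89], [0.0, 0.0, 0.0, 1.0]]
long_mid [([0.453, 0.158, 0.05], 0.71), ([0.21, 0.288, 0.041], 0.58)]
medium_mid [([0.469, -0.359, 0.047], 0.83)]
short_mid [([0.436, -0.042, 0.052], 0.84)]
boat [([0.612, -0.069, 0.013], 0.83), ([0.653, 0.236, 0.159], 0.69)]
scanner [([0.65, 0.235, 0.152], 0.77)]
flap []
side [[464.3, 0.0, 314.0], [0.0, 464.3, 198.4], [0.0, 0.0, 1.0]] [-0.0172  0.      0.      0.      0.    ] [[0.79, 0.338, -0.512, -0.172], [-0.613, 0.445, -0.653, -0.849], [0.007, 0.829, 0.559, 0.751], [0.0, 0.0, 0.0, 1.0]]
long_mid [([0.28, -0.268, 0.037], 0.97), ([0.449, 0.138, 0.046], 0.85), ([0.229, 0.285, 0.04], 0.66)]
medium_mid [([0.456, -0.377, 0.047], 0.58)]
short_mid [([0.429, -0.052, 0.047], 0.84)]
boat [([0.602, -0.073, 0.016], 0.58)]
scanner [([0.615, 0.154, 0.085], 0.63), ([0.428, -0.053, 0.044], 0.26)]
flap [([0.631, 0.035, 0.054], 0.9)]
{'time': 0.7, 'joint_pos': array([ 1.04001338e+00,  5.26587231e-02,  1.61287572e+00, -3.50870127e-05,
        1.47603632e+00, -1.19027190e-01]), 'joint_vel': array([ 0.00068144,  0.00152337,  0.00039792,  0.00102019, -0.00171954,
        0.00017992]), 'joint_efforts': array([-1.56757425e-03, -3.93543506e+01, -3.70372295e+01, -1.55836306e-04,
        4.15127915e-04,  8.63870554e-06]), 'tool_pos': array([0.25015029, 0.57273484, 0.25334371]), 'tool_rot': array([2.00458011e-05, 2.04424952e-01, 9.78882239e-01, 4.79986629e-06]), 'contact_force': array([ 0.96274455, -0.00301898,  0.50583619]), 'ft_torque': array([-0.00992696,  0.01609903,  0.01535222]), 'grasp_force': 0.0, 'gripper_width': 0.9968022746170381}
```

View pics/top0.png

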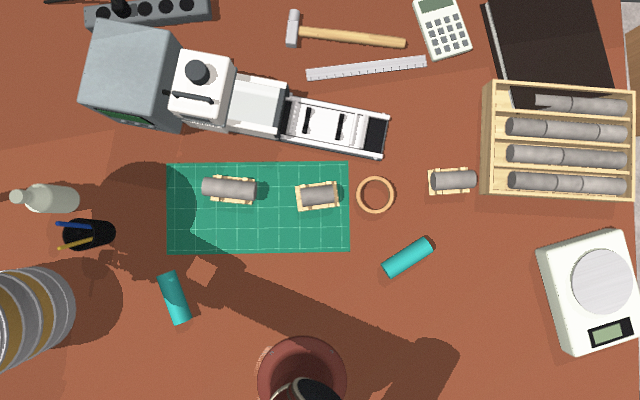

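View pics/side0.png

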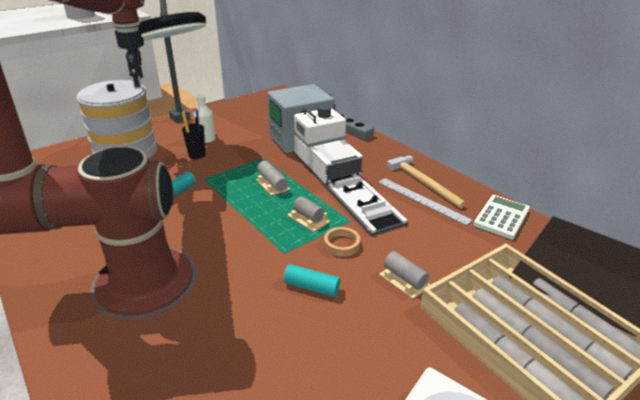

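Top view: grey cores on plywood rests are at (229,188), (318,195) and (452,180). The turquoise ones at (408,257) and (174,297) are look-alikes, and there are more cores in the tray on the right. The boat is at about (335,128), and the scanner mouth at about (285,110). I'll fit cylinders to the masks and enlarge a crop.

```bash
cat > h.py <<'E'
from plant import *
import cv2, numpy as np
from scipy.optimize import minimize
def cam(c):
    k=get_calibration(c); return np.array(k["camera_matrix"]),np.array(k["D"],float),np.array(k["pose"])
def proj(c,P):
    K,D,T=cam(c); p=(np.atleast_2d(P)-T[:3,3])@T[:3,:3]*[1,-1,-1]
    return cv2.projectPoints(p,np.zeros(3),np.zeros(3),K,D)[0][:,0]
def back(c,uv,z):
    K,D,T=cam(c); n=cv2.undistortPoints(np.array(uv,float).reshape(-1,1,2),K,D)[:,0]
    d=np.c_[n[:,0],-n[:,1],-np.ones(len(n))]@T[:3,:3].T
    return T[:3,3]+d*((z-T[2,3])/d[:,2])[:,None]
def cyl(x,y,yaw,L,z=.033,r=.022):
    a=np.linspace(0,2*np.pi,24); u=np.array([np.cos(yaw),np.sin(yaw),0]); v=np.array([-u[1],u[0],0])
    return np.vstack([np.array([x,y,z])+s*L/2*u+r*(np.cos(a)[:,None]*v+np.sin(a)[:,None]*[0,0,1]) for s in(-1,1)])
def hullmask(c,P):
    m=np.zeros((1600,2560),np.uint8); h=cv2.convexHull((proj(c,P)*4+2).astype(np.float32)).astype(np.int32)
    cv2.fillConvexPoly(m,h,1); return cv2.resize(m.astype(np.float32),(640,400),interpolation=cv2.INTER_AREA)
def fitcyl(masks,x0,z=.033):
    def cost(p):
        t=0
        for c,m in masks.items():
            h=hullmask(c,cyl(p[0],p[1],p[2],p[3],z)); t+=1-np.minimum(h,m).sum()/np.maximum(h,m).sum()
        return t
    r=minimize(cost,x0,method="Nelder-Mead",options=dict(initial_simplex=np.array([x0]+[np.array(x0)+d for d in np.diag([.01,.01,.15,.02])]),xatol=2e-4,fatol=1e-4,maxiter=150))
    return r.x,r.fun
E
python3 - <<'E'
from h import *
f={c:grab_frame(c) for c in("top","side")}
for q,g in(("long_mid",[.45,.15]),("medium_mid",[.46,-.37]),("short_mid",[.43,-.05])):
    ms={}
    for c in("top","side"):
        R=[r["pixels"] for r in regions_of(c,q)]
        uv=proj(c,[g+[.035]])[0]
        b=[m for m in R if np.linalg.norm(np.argwhere(m).mean(0)[::-1]-uv)<20]
        if b: ms[c]=b[0].astype(np.float32)
    for sub in [{c:m} for c,m in ms.items()]+[ms]:
        x,e=fitcyl(sub,g+[-1.5,.1]); print(q,list(sub),np.round(x,4),round(e,3))
t=f["top"]; a=cv2.resize(t[75:215,165:405],None,fx=3.2,fy=3.2,interpolation=cv2.INTER_CUBIC); cv2.imwrite("pics/crop1.png",a[...,::-1])
E
```

```text
long_mid ['top'] [ 0.458   0.1587 -1.6934  0.1146] 0.074
long_mid ['side'] [ 0.4596  0.1623 -1.7028  0.1174] 0.042
long_mid ['top', 'side'] [ 0.4579  0.159  -1.6884  0.113 ] 0.141
medium_mid ['top'] [ 0.4711 -0.3644 -1.516   0.0912] 0.035
medium_mid ['side'] [ 0.4714 -0.3633 -1.473   0.0914] 0.055
medium_mid ['top', 'side'] [ 0.4713 -0.3638 -1.5007  0.0917] 0.106
short_mid ['top'] [ 0.4391 -0.0411 -1.4591  0.0743] 0.079
short_mid ['side'] [ 0.4415 -0.04   -1.4349  0.0716] 0.051
short_mid ['top', 'side'] [ 0.4403 -0.0411 -1.4588  0.0715] 0.165
```

View pics/crop1.png

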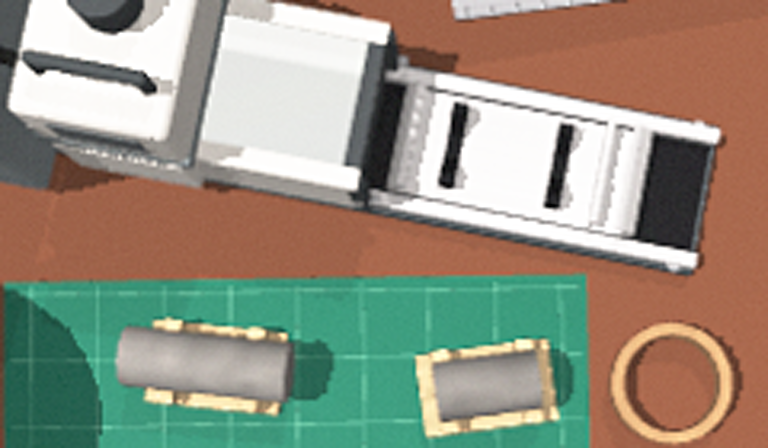

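The longest core is the one at top px (229,188): its fit gives 117 mm, against about 92 and 73 mm for the others. It is grey and on plywood, and the crop confirms it. Next I'll measure the scanner axis and the boat.

```bash
cat > o.py <<'E'
from h import *
def cr(p): return [165+(p[0]+.5)/3.2-.5,75+(p[1]+.5)/3.2-.5]
if __name__=="__main__":
    f=grab_frame("top")
    for n,p,z in(("railU0",(436,76),.018),("railU1",(716,131),.018),("railL0",(375,203),.018),("railL1",(692,261),.018),("trackendU",(716,150),.01),("trackendL",(697,250),.01),("sad1",(454,145),.03),("sad2",(562,165),.03),("sternT",(657,135),.024),("sternB",(637,235),.024),("lint T",(394,30),.084),("lintB",(362,195),.084)):
        print(n,np.round(back("top",[cr(p)],z)[0],4))
    for c in("top","side"):
        grab_frame(c)
        for q in("boat","scanner","lintel","bay","stern"):
            for r in regions_of(c,q):
                a=np.argwhere(r["pixels"]); print(c,q,round(r["score"],2),len(a),a.min(0),a.max(0))
    s=grab_frame("side"); a=cv2.resize(s[140:240,300:420],None,fx=6.4,fy=5.9,interpolation=cv2.INTER_CUBIC); 
E
python3 o.py
```

```text
railU0 [ 0.6723 -0.0082  0.018 ]
railU1 [ 0.6287 -0.2183  0.018 ]
railL0 [0.5767 0.0384 0.018 ]
railL1 [ 0.5303 -0.1976  0.018 ]
trackendU [ 0.6163 -0.2196  0.01  ]
trackendL [ 0.5399 -0.2031  0.01  ]
sad1 [ 0.6166 -0.0211  0.03  ]
sad2 [ 0.6009 -0.1005  0.03  ]
sternT [ 0.6244 -0.1725  0.024 ]
sternB [ 0.5492 -0.1558  0.024 ]
lint T [0.6837 0.0188 0.084 ]
lintB [0.5682 0.0421 0.084 ]
top boat 0.82 2669 [100 286] [148 368]
top scanner 0.49 611 [184 300] [205 333]
top lintel 0.67 18578 [18 77] [160 388]
top lintel 0.24 1042 [177 201] [200 256]
top bay 0.63 2606 [100 286] [148 367]
top stern 0.8 2641 [100 286] [148 368]
side boat 0.67 1236 [177 334] [219 391]
side boat 0.32 496 [161 258] [191 287]
side scanner 0.96 7102 [ 84 269] [233 406]
side lintel 0.86 7176 [ 84 268] [235 406]
side bay 0.63 1234 [176 334] [220 391]
side stern 0.87 1162 [176 334] [219 390]
```

```bash
cat > b.py <<'E'
from h import *
def boatP(x,y,w,z=.01):
    P=np.array([[a,s*.04,h] for s in(-1,1) for a,h in((-.104,0),(-.104,.014),(-.094,.024),(.082,0),(.082,.024))])
    R=np.array([[np.cos(w),-np.sin(w),0],[np.sin(w),np.cos(w),0],[0,0,1]]); return P@R.T+[x,y,z]
def fitb(ms,x0=[.608,-.062,1.37]):
    def cost(p): return sum(1-np.minimum(h,m).sum()/np.maximum(h,m).sum() for c,m in ms.items() for h in [hullmask(c,boatP(*p))])
    r=minimize(cost,x0,method="Nelder-Mead",options=dict(initial_simplex=np.array([x0]+[np.array(x0)+d for d in np.diag([.01,.01,.1])]),xatol=2e-4,fatol=1e-4,maxiter=150)); return r.x,r.fun
E
python3 - <<'E'
from b import *
ms={};F={}
for c in("top","side"):
    F[c]=grab_frame(c); ms[c]=regions_of(c,"stern")[0]["pixels"].astype(np.float32)
for sub in({"top":ms["top"]},{"side":ms["side"]},ms):
    x,e=fitb(sub); print(list(sub),np.round(x,4),round(e,3))
ox,oy,w=.627,.032,1.372
u=np.array([np.cos(w),np.sin(w),0]);v=np.array([-u[1],u[0],0]);O=np.array([ox,oy,0])
def S(x,y,z): return O+x*u+y*v+[0,0,z]
out=[]
for c,(x0,y0,x1,y1) in(("top",(275,85,400,165)),("side",(290,130,415,240))):
    k=6.4 if c=="top" else 5; im=cv2.resize(F[c][y0:y1,x0:x1],None,fx=k,fy=k,interpolation=cv2.INTER_CUBIC)
    def L(A,B,col):
        p=((proj(c,[A,B])-[x0,y0]+.5)*k).astype(int); cv2.line(im,tuple(map(int,p[0])),tuple(map(int,p[1])),col,1)
    for s in(-.043,.043): L(S(-.25,s,.018),S(0,s,.018),(255,0,0))
    L(S(0,-.052,.08),S(0,.052,.08),(0,255,0))
    L(S(-.25,-.043,.01),S(-.25,.043,.01),(255,0,0))
    bx,by,bw=x
    U=np.array([np.cos(bw),np.sin(bw),0]);V=np.array([-U[1],U[0],0]);B=np.array([bx,by,.01])
    for a,h in((-.104,.0),(-.104,.014),(-.094,.024),(-.04,.023),(.04,.023),(.082,.024)): L(B+a*U-.04*V+[0,0,h],B+a*U+.04*V+[0,0,h],(0,0,255))
    im=cv2.resize(im,(800,im.shape[0]*800//im.shape[1])); cv2.imwrite(f"pics/ov_{c}.png",cv2.resize(im,(640,im.shape[0]*640//800))[:560,:,::-1])
E
```

```text
['top'] [ 0.6089 -0.0592  1.3585] 0.062
['side'] [ 0.6109 -0.0566  1.3669] 0.165
['top', 'side'] [ 0.6088 -0.059   1.3665] 0.237
```

View pics/ov_top.png

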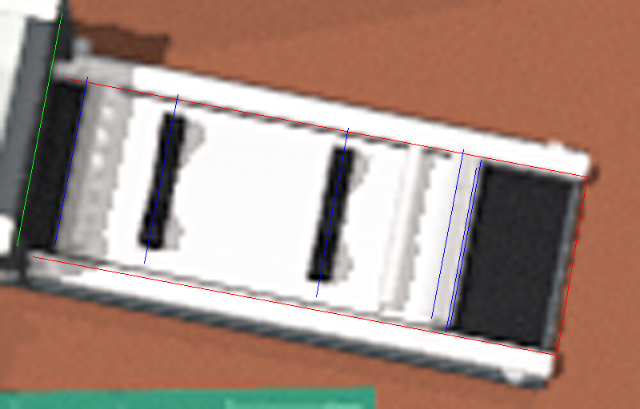

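View pics/ov_side.png

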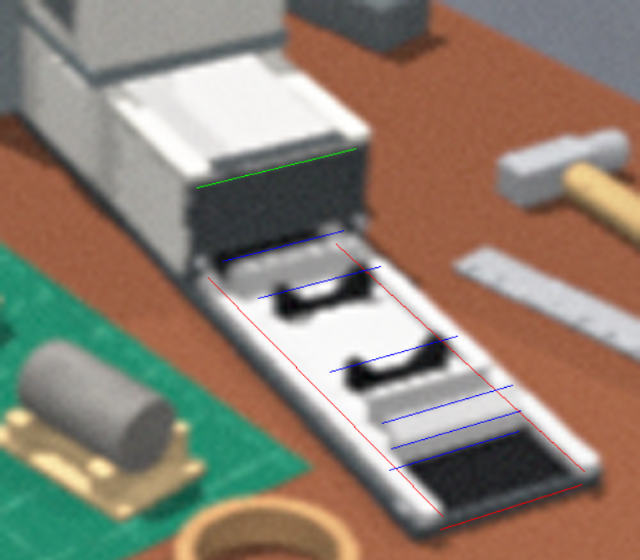

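The overlays fit to about 1 to 2 mm: the boat origin is about (0.609,-0.059) with heading about 1.368, and the scanner origin is about (0.627,0.032). The core centre is (0.4585,0.160) with its axis at about 1.45 rad. Next is a helper that prints rows.

```bash
cat > m.py <<'E'
# usage: plan(goal xyz, yaw of tool y or None, n rows) -> prints rounded rows
from plant import state
import numpy as np
from scipy.spatial.transform import Rotation as R
def rot(s): q=s["tool_rot"]; return R.from_quat([q[1],q[2],q[3],q[0]])
def plan(goal,yawy=None,n=8,start=None):
    s=state(); p,r=start or (np.array(s["tool_pos"]),rot(s)); tw=0
    if yawy is not None:
        y=r.as_matrix()[:,1]; a=np.arctan2(y[1],y[0]); d=(a-yawy+np.pi)%(2*np.pi)-np.pi; tw=d
    for i in range(n):
        t=r.inv().apply((np.array(goal)-p)/(n-i)); k=np.round(t/.1,3); w=round(tw/(n-i)/.1,3)
        print(k.tolist(),w); p=p+r.apply(k*.1); r=r*R.from_rotvec([0,0,w*.1]); tw-=w*.1
    print("end",p.round(4)); return p,r
E
python3 -c "
from m import *
plan([.4585,.160,.16],-.12,14)"
```

```text
[-0.254, -0.211, 0.067] 0.914
[-0.273, -0.186, 0.067] 0.914
[-0.288, -0.161, 0.067] 0.913
[-0.302, -0.134, 0.067] 0.914
[-0.313, -0.106, 0.066] 0.913
[-0.321, -0.077, 0.067] 0.914
[-0.327, -0.047, 0.066] 0.913
[-0.33, -0.017, 0.067] 0.914
[-0.33, 0.013, 0.066] 0.913
[-0.327, 0.043, 0.067] 0.914
[-0.322, 0.073, 0.066] 0.913
[-0.314, 0.102, 0.067] 0.914
[-0.304, 0.13, 0.066] 0.913
[-0.29, 0.157, 0.067] 0.914
end [0.4585 0.16   0.16  ]
```

apply_moves --targets '[{"translation":[-0.25,-0.21,0],"twist":0.91,"hand":1},{"translation":[-0.27,-0.19,0],"twist":0.91,"hand":1},{"translation":[-0.29,-0.16,0],"twist":0.91,"hand":1},{"translation":[-0.3,-0.13,0],"twist":0.91,"hand":1},{"translation":[-0.31,-0.11,0],"twist":0.91,"hand":1},{"translation":[-0.32,-0.08,0],"twist":0.91,"hand":1},{"translation":[-0.33,-0.05,0],"twist":0.91,"hand":1},{"translation":[-0.33,-0.02,0],"twist":0.91,"hand":1}]'

```text
time: 2.8
tool_pos: [0.3683, 0.3355, 0.2535]
tool_rot: [0.0, 0.541, 0.841, 0.0]
contact_force: [0.3, -0.5, 0.1]
gripper_width: 0.998
grasp_force: 0.0
```

apply_moves --targets '[{"translation":[-0.33,0.01,0.1],"twist":0.91,"hand":1},{"translation":[-0.33,0.04,0.1],"twist":0.91,"hand":1},{"translation":[-0.32,0.07,0.15],"twist":0.91,"hand":1},{"translation":[-0.31,0.1,0.2],"twist":0.91,"hand":1},{"translation":[-0.3,0.13,0.2],"twist":0.91,"hand":1},{"translation":[-0.29,0.16,0.2],"twist":0.91,"hand":1},{"translation":[0,0,0],"twist":0,"hand":1}]'

```text
time: 3.5
tool_pos: [0.4564, 0.1576, 0.1552]
tool_rot: [-0.001, 0.748, 0.663, -0.003]
contact_force: [-0.2, 0.6, 0.4]
gripper_width: 0.998
grasp_force: 0.0
```

```bash
python3 -c "
from m import *
s=state();print(s['time'],s['tool_pos'],s['joint_pos'].round(3),rot(s).as_matrix().round(3))
plan([.4585,.160,.09],-.12,2)
from h import *
f=grab_frame('top'); cv2.imwrite('pics/t2.png',cv2.resize(f[120:230,150:310],None,fx=4,fy=4,interpolation=cv2.INTER_CUBIC)[...,::-1])"
```

```text
3.5 [0.45639241 0.15760414 0.15523559] [ 1.790e-01 -2.110e-01  2.029e+00 -1.000e-03  1.329e+00  2.990e-01] [[ 0.12   0.993 -0.005]
 [ 0.993 -0.12  -0.002]
 [-0.002 -0.005 -1.   ]]
[0.014, 0.011, 0.326] -0.002
[0.014, 0.01, 0.326] -0.002
end [0.4585 0.16   0.09  ]
```

apply_moves --targets '[{"translation":[0.03,0.02,0.4],"twist":0,"hand":1},{"translation":[0,0,0.3],"twist":0,"hand":1},{"translation":[0,0,0.25],"twist":0,"hand":1},{"translation":[0,0,0.24],"twist":0,"hand":1},{"translation":[0,0,0],"twist":0,"hand":1}]'

```text
time: 4.05
tool_pos: [0.4568, 0.1639, 0.0368]
tool_rot: [-0.002, 0.746, 0.666, -0.002]
contact_force: [0.2, 0.5, -0.6]
gripper_width: 1.0
grasp_force: 0.0
```

apply_moves --targets '[{"translation":[0,0,0],"twist":0,"hand":0.4},{"translation":[0,0,0],"twist":0,"hand":0.2},{"translation":[0,0,0],"twist":0,"hand":0.1},{"translation":[0,0,0],"twist":0,"hand":0},{"translation":[0,0,0],"twist":0,"hand":0},{"translation":[0,0,0],"twist":0,"hand":0}]'

```text
time: 4.65
tool_pos: [0.4588, 0.1641, 0.0415]
tool_rot: [-0.001, 0.747, 0.665, -0.001]
contact_force: [-9.7, 1.2, 11.1]
gripper_width: 0.493
grasp_force: 60.3
```

apply_moves --targets '[{"translation":[0,0,-0.05],"twist":0,"hand":0},{"translation":[0,0,-0.1],"twist":0,"hand":0},{"translation":[0,0,-0.15],"twist":0,"hand":0},{"translation":[0,0,-0.2],"twist":0,"hand":0},{"translation":[0,0,-0.2],"twist":0,"hand":0},{"translation":[0,0,0],"twist":0,"hand":0}]'

```text
time: 5.25
tool_pos: [0.4619, 0.1637, 0.113]
tool_rot: [0.002, 0.747, 0.665, 0.003]
contact_force: [0.4, -0.9, -4.0]
gripper_width: 0.495
grasp_force: 61.8
```

```bash
python3 -c "
from h import *
from m import rot
s=state();print(s['time'],s['tool_pos'],s['contact_force'],s['ft_torque'],s['gripper_width'],rot(s).as_matrix().round(3))
f=grab_frame('side')
uv=proj('side',[s['tool_pos']])[0]; print(uv)
u,v=map(int,uv)
cv2.imwrite('pics/t3.png',cv2.resize(f[v-55:v+55,u-70:u+70],None,fx=5,fy=5,interpolation=cv2.INTER_CUBIC)[...,::-1])"
```

```text
5.25 [0.4618502  0.16371424 0.11301195] [ 0.41086003 -0.90832022 -4.0250799 ] [ 0.10732977 -0.02895408  0.03553575] 0.4945157751069964 [[ 0.115  0.993  0.007]
 [ 0.993 -0.115  0.001]
 [ 0.002  0.007 -1.   ]]
[271.06450912 151.49638601]
```

View pics/t3.png

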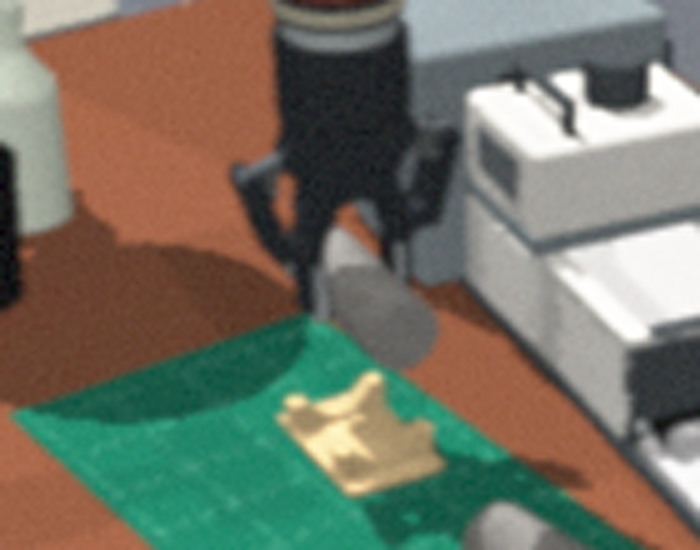

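The core is in the grip (width 0.49, 4 N load) and clear of its rest. I'll measure how it sits in the hand.

```bash
python3 -c "
from h import *
s=state();p=s['tool_pos'];ms={}
for c in('side','top'):
    grab_frame(c)
    for r in regions_of(c,'long_mid'):
        a=np.argwhere(r['pixels']); print(c,round(r['score'],2),len(a),a.mean(0))
        if np.linalg.norm(a.mean(0)[::-1]-proj(c,[p])[0])<25 and c not in ms: ms[c]=r['pixels']
def vis(p,z,pitch):
    P=cyl(0,0,0,.12,0); R=cv2.Rodrigues(np.array([0,0,p[2]]))[0]@cv2.Rodrigues(np.array([0,pitch,0.]))[0]
    return P@R.T+[p[0],p[1],z]
# axis end discs: report mask extremes vs model
for dz in(.003,.0085):
  for pitch in(-.1,0,.1):
    for d in(-.004,0,.004):
      u=np.array([.115,.993]); q=[*(p[:2]+d*u),1.455]
      out=[]
      for c,m in ms.items():
        h=hullmask(c,vis(q,p[2]-dz,pitch))>.5; out.append((c,(m&~h).sum(),(m&h).sum(),h.sum()))
      print(dz,pitch,d,out)
"
```

```text
side 0.91 360 [157.21388889 275.325     ]
side 0.89 415 [183.72048193 180.61445783]
side 0.78 1097 [280.15405652 311.08113036]
top 0.74 529 [187.23440454 238.1020794 ]
0.003 -0.1 -0.004 [('side', np.int64(0), np.int64(360), np.int64(568)), ('top', np.int64(31), np.int64(498), np.int64(1256))]
0.003 -0.1 0 [('side', np.int64(0), np.int64(360), np.int64(570)), ('top', np.int64(67), np.int64(462), np.int64(1256))]
0.003 -0.1 0.004 [('side', np.int64(10), np.int64(350), np.int64(563)), ('top', np.int64(100), np.int64(429), np.int64(1265))]
0.003 0 -0.004 [('side', np.int64(11), np.int64(349), np.int64(542)), ('top', np.int64(22), np.int64(507), np.int64(1273))]
0.003 0 0 [('side', np.int64(20), np.int64(340), np.int64(534)), ('top', np.int64(55), np.int64(474), np.int64(1271))]
0.003 0 0.004 [('side', np.int64(30), np.int64(330), np.int64(535)), ('top', np.int64(90), np.int64(439), np.int64(1270))]
0.003 0.1 -0.004 [('side', np.int64(43), np.int64(317), np.int64(503)), ('top', np.int64(24), np.int64(505), np.int64(1263))]
0.003 0.1 0 [('side', np.int64(49), np.int64(311), np.int64(505)),
[... 601 characters left out ...]
int64(347), np.int64(539)), ('top', np.int64(21), np.int64(508), np.int64(1258))]
0.0085 0 0 [('side', np.int64(13), np.int64(347), np.int64(533)), ('top', np.int64(47), np.int64(482), np.int64(1249))]
0.0085 0 0.004 [('side', np.int64(18), np.int64(342), np.int64(529)), ('top', np.int64(80), np.int64(449), np.int64(1256))]
0.0085 0.1 -0.004 [('side', np.int64(27), np.int64(333), np.int64(507)), ('top', np.int64(25), np.int64(504), np.int64(1236))]
0.0085 0.1 0 [('side', np.int64(32), np.int64(328), np.int64(501)), ('top', np.int64(45), np.int64(484), np.int64(1250))]
0.0085 0.1 0.004 [('side', np.int64(42), np.int64(318), np.int64(499)), ('top', np.int64(78), np.int64(451), np.int64(1255))]
```

```bash
python3 -c "
from m import *
a=plan([.49,.12,.18],None,3);a=plan([.6096,-.055,.15],-.203,8,a);a=plan([.6096,-.055,.064],-.203,4,a)"
```

```text
[-0.131, 0.121, -0.241] 0.0
[-0.131, 0.121, -0.241] 0.0
[-0.13, 0.12, -0.241] 0.0
end [0.49 0.12 0.18]
[-0.2, 0.174, 0.037] 0.11
[-0.198, 0.176, 0.037] 0.11
[-0.196, 0.178, 0.037] 0.11
[-0.194, 0.18, 0.037] 0.11
[-0.193, 0.182, 0.037] 0.11
[-0.19, 0.185, 0.037] 0.11
[-0.188, 0.187, 0.038] 0.11
[-0.187, 0.188, 0.037] 0.11
end [ 0.6096 -0.055   0.15  ]
[0.0, 0.001, 0.215] -0.0
[0.0, 0.0, 0.215] -0.0
[0.001, 0.001, 0.215] -0.0
[0.0, 0.0, 0.215] -0.0
end [ 0.6096 -0.055   0.064 ]
```

apply_moves --targets '[{"translation":[-0.1,0.1,-0.2],"twist":0,"hand":0},{"translation":[-0.15,0.13,-0.27],"twist":0,"hand":0},{"translation":[-0.14,0.13,-0.25],"twist":0,"hand":0},{"translation":[-0.2,0.17,0],"twist":0.11,"hand":0},{"translation":[-0.2,0.18,0],"twist":0.11,"hand":0},{"translation":[-0.2,0.18,0],"twist":0.11,"hand":0},{"translation":[-0.19,0.18,0],"twist":0.11,"hand":0},{"translation":[-0.19,0.18,0],"twist":0.11,"hand":0}]'

```text
time: 6.3
tool_pos: [0.5653, 0.0103, 0.1795]
tool_rot: [-0.001, 0.765, 0.644, -0.001]
contact_force: [0.3, -0.1, -5.3]
gripper_width: 0.491
grasp_force: 62.5
```

apply_moves --targets '[{"translation":[-0.19,0.18,0],"twist":0.11,"hand":0},{"translation":[-0.19,0.19,0.1],"twist":0.11,"hand":0},{"translation":[-0.19,0.19,0.2],"twist":0.11,"hand":0},{"translation":[0,0,0.25],"twist":0,"hand":0},{"translation":[0,0,0.2],"twist":0,"hand":0},{"translation":[0,0,0],"twist":0,"hand":0}]'

```text
time: 6.9
tool_pos: [0.6066, -0.0545, 0.1003]
tool_rot: [-0.004, 0.775, 0.632, -0.003]
contact_force: [-1.6, 0.4, -5.4]
gripper_width: 0.492
grasp_force: 62.3
```

```bash
python3 -c "
from m import *
s=state();print(s['time'],s['tool_pos'],s['contact_force'],rot(s).as_matrix().round(3))
plan([.6096,-.055,.064],-.203,3)"
```

```text
6.9 [ 0.60659954 -0.05448364  0.10025089] [-1.62894224  0.42767806 -5.37950487] [[ 0.202  0.979 -0.011]
 [ 0.979 -0.202  0.002]
 [ 0.    -0.011 -1.   ]]
[0.0, 0.011, 0.121] -0.002
[0.0, 0.012, 0.121] -0.001
[0.001, 0.011, 0.12] -0.002
end [ 0.6096 -0.055   0.064 ]
```

apply_moves --targets '[{"translation":[0,0.02,0.15],"twist":0,"hand":0},{"translation":[0,0,0.12],"twist":0,"hand":0},{"translation":[0,0,0.1],"twist":0,"hand":0},{"translation":[0,0,0],"twist":0,"hand":0},{"translation":[0,0,0],"twist":0,"hand":0}]'

```text
time: 7.4
tool_pos: [0.6123, -0.0552, 0.0693]
tool_rot: [-0.0, 0.775, 0.632, -0.0]
contact_force: [0.5, 1.0, -4.2]
gripper_width: 0.493
grasp_force: 62.5
```

```bash
python3 -c "
from h import *
from m import rot
s=state();print(s['time'],s['tool_pos'],s['contact_force'],rot(s).as_matrix().round(3))
f=grab_frame('side')
a=cv2.resize(f[120:230,290:410],None,fx=5,fy=5,interpolation=cv2.INTER_CUBIC);cv2.imwrite('pics/t4.png',a[...,::-1])"
```

```text
7.4 [ 0.612282   -0.05523295  0.06927446] [ 0.5314261   0.95286672 -4.1720854 ] [[ 0.201  0.98  -0.   ]
 [ 0.98  -0.201  0.   ]
 [-0.    -0.    -1.   ]]
```

View pics/t4.png

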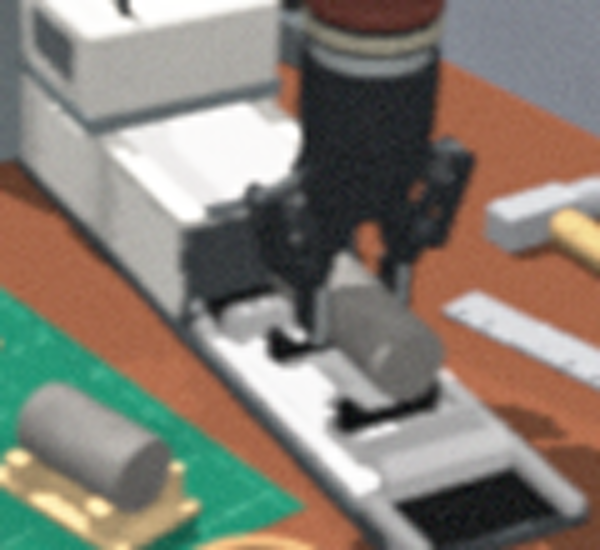

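The core hangs level just above the saddles, its near end at crop (400,350) and short of the stern-side stop. I'll lower it gently.

apply_moves --targets '[{"translation":[0,-0.025,0.06],"twist":0,"hand":0},{"translation":[0,0,0.05],"twist":0,"hand":0},{"translation":[0,0,0.03],"twist":0,"hand":0},{"translation":[0,0,0.02],"twist":0,"hand":0},{"translation":[0,0,0],"twist":0,"hand":0},{"translation":[0,0,0],"twist":0,"hand":0}]'

```text
time: 8.05
tool_pos: [0.6099, -0.0549, 0.0533]
tool_rot: [0.0, 0.775, 0.632, 0.0]
contact_force: [-0.2, -1.1, -4.3]
gripper_width: 0.495
grasp_force: 62.8
```

apply_moves --targets '[{"translation":[0,0,0.02],"twist":0,"hand":0},{"translation":[0,0,0],"twist":0,"hand":0}]'

```text
time: 8.25
tool_pos: [0.6105, -0.055, 0.0518]
tool_rot: [0.001, 0.775, 0.632, 0.001]
contact_force: [1.6, 0.4, -3.6]
gripper_width: 0.491
grasp_force: 62.7
```

apply_moves --targets '[{"translation":[0,0,0.02],"twist":0,"hand":0},{"translation":[0,0,0],"twist":0,"hand":0}]'

```text
time: 8.45
tool_pos: [0.6115, -0.0552, 0.0507]
tool_rot: [0.002, 0.775, 0.632, 0.001]
contact_force: [3.1, 0.2, -0.4]
gripper_width: 0.496
grasp_force: 63.3
```

apply_moves --targets '[{"translation":[0,0,0.01],"twist":0,"hand":0},{"translation":[0,0,0],"twist":0,"hand":0}]'

```text
time: 8.65
tool_pos: [0.6116, -0.0552, 0.0506]
tool_rot: [0.001, 0.775, 0.632, 0.001]
contact_force: [0.4, -1.4, 5.6]
gripper_width: 0.494
grasp_force: 63.8
```

Seated: the load has gone from the hand and the height matches the saddle. Releasing.

apply_moves --targets '[{"translation":[0,0,0],"twist":0,"hand":0.52},{"translation":[0,0,0],"twist":0,"hand":0.58},{"translation":[0,0,0],"twist":0,"hand":0.7},{"translation":[0,0,0],"twist":0,"hand":0.85},{"translation":[0,0,-0.05],"twist":0,"hand":0.9},{"translation":[0,0,-0.2],"twist":0,"hand":0.9},{"translation":[0,0,-0.4],"twist":0,"hand":0.9},{"translation":[0,0,-0.5],"twist":0,"hand":0.9}]'

```text
time: 9.45
tool_pos: [0.6078, -0.0544, 0.1618]
tool_rot: [-0.002, 0.775, 0.632, -0.002]
contact_force: [0.1, -0.2, 0.4]
gripper_width: 0.897
grasp_force: 0.0
```

```bash
python3 -c "
from h import *
s=state();print(s['time'],s['tool_pos'],s['contact_force'],s['gripper_width'])
f=grab_frame('side')
a=cv2.resize(f[150:240,300:420],None,fx=5,fy=5,interpolation=cv2.INTER_CUBIC);cv2.imwrite('pics/t5.png',a[...,::-1])
for p in ([.12,.66,0],[.1,.9,0]): print(proj('side',[p])[0])
print(back('side',[[183,118],[118,148],[195,157],[202,140]],0).round(2))"
```

```text
9.45 [ 0.60778551 -0.05442606  0.16184106] [ 0.1429099  -0.24394816  0.43157313] 0.8967716646872889
[105.8251672  154.52711829]
[ 79.70125482 131.15415332]
[[0.45 0.78 0.  ]
 [0.17 0.68 0.  ]
 [0.35 0.46 0.  ]
 [0.43 0.56 0.  ]]
```

View pics/t5.png

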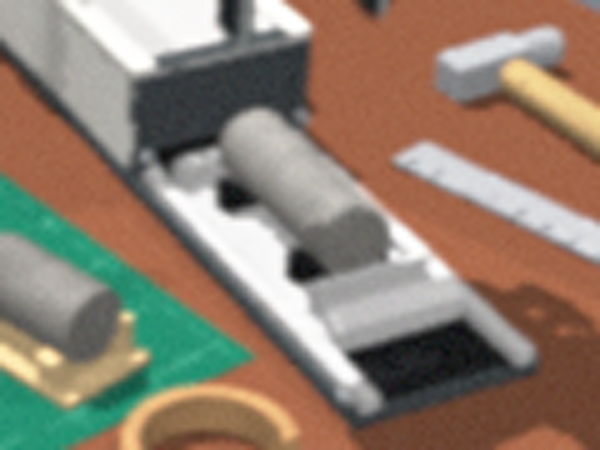

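The core lies properly in both saddles, between the stops: near end at crop (345,240), stop at (375,290). Before pushing, the tool must lean, but the rows offer only shift and twist. I'll test whether working against a joint limit, up high and clear of everything, tips the tool.

apply_moves --targets '[{"translation":[0,0,-0.5],"twist":0,"hand":0},{"translation":[0,0,-0.5],"twist":0,"hand":0},{"translation":[0,0,-0.5],"twist":0,"hand":0},{"translation":[0,0,-0.5],"twist":0,"hand":0},{"translation":[0.3,-0.32,-0.2],"twist":0,"hand":0},{"translation":[0.3,-0.32,-0.2],"twist":0,"hand":0},{"translation":[0.3,-0.32,-0.2],"twist":0,"hand":0},{"translation":[0.3,-0.32,-0.2],"twist":0,"hand":0}]'

```text
time: 10.3
tool_pos: [0.5073, 0.0895, 0.4443]
tool_rot: [0.0, 0.775, 0.632, 0.0]
contact_force: [0.3, 0.5, 0.1]
gripper_width: -0.001
grasp_force: 0.0
```

apply_moves --targets '[{"translation":[0.3,-0.32,-0.2],"twist":0,"hand":0},{"translation":[0.3,-0.32,-0.2],"twist":0,"hand":0},{"translation":[0.3,-0.32,-0.2],"twist":0,"hand":0},{"translation":[0.3,-0.32,-0.2],"twist":0,"hand":0},{"translation":[0.3,-0.32,-0.2],"twist":0,"hand":0},{"translation":[0.3,-0.32,-0.2],"twist":0,"hand":0},{"translation":[0.3,-0.32,-0.2],"twist":0,"hand":0},{"translation":[0.3,-0.32,-0.2],"twist":0,"hand":0}]'

```text
time: 11.1
tool_pos: [0.3047, 0.3762, 0.6045]
tool_rot: [-0.0, 0.775, 0.632, 0.0]
contact_force: [1.2, 1.1, -0.4]
gripper_width: -0.003
grasp_force: 0.0
```

apply_moves --targets '[{"translation":[-0.14,-0.41,0],"twist":0,"hand":0},{"translation":[-0.14,-0.41,0],"twist":0,"hand":0},{"translation":[-0.14,-0.41,0],"twist":0,"hand":0},{"translation":[-0.14,-0.41,0],"twist":0,"hand":0},{"translation":[-0.14,-0.41,0],"twist":0,"hand":0},{"translation":[-0.14,-0.41,0],"twist":0,"hand":0},{"translation":[0,0,0],"twist":0,"hand":0}]'

```text
time: 11.8
tool_pos: [0.0445, 0.341, 0.6052]
tool_rot: [-0.001, 0.773, 0.635, 0.002]
contact_force: [-0.3, -0.7, 0.0]
gripper_width: 0.006
grasp_force: 0.0
```

```bash
python3 -c "
from m import *
s=state();print(s['time'],s['tool_pos'],s['joint_pos'].round(3),rot(s).as_matrix().round(3))"
```

```text
11.8 [0.04449213 0.34098477 0.60520008] [ 1.223e+00 -5.540e-01  1.531e+00  1.000e-03  2.161e+00  1.419e+00] [[ 0.194  0.981  0.001]
 [ 0.981 -0.194  0.004]
 [ 0.004 -0.    -1.   ]]
```

apply_moves --targets '[{"translation":[0,-0.3,-0.3],"twist":0,"hand":0},{"translation":[0,-0.15,-0.4],"twist":0,"hand":0},{"translation":[0,0,-0.4],"twist":0,"hand":0},{"translation":[0,0,-0.4],"twist":0,"hand":0},{"translation":[0,0,-0.4],"twist":0,"hand":0},{"translation":[0,0,-0.4],"twist":0,"hand":0},{"translation":[0,0,-0.4],"twist":0,"hand":0}]'

```text
time: 12.5
tool_pos: [0.0048, 0.3511, 0.8748]
tool_rot: [-0.0, 0.775, 0.631, 0.0]
contact_force: [0.7, 0.5, 0.3]
gripper_width: -0.002
grasp_force: 0.0
```

```bash
python3 -c "
from m import *
s=state();print(s['time'],s['tool_pos'],s['joint_pos'].round(3),rot(s).as_matrix().round(3))"
```

```text
12.5 [0.00475067 0.35111124 0.87484512] [ 1.344 -0.13   0.676 -0.     2.595  1.548] [[ 0.203  0.979  0.   ]
 [ 0.979 -0.203  0.001]
 [ 0.001  0.    -1.   ]]
```

At the q5 limit (2.595 of 2.62). Now push past it.

apply_moves --targets '[{"translation":[0,0,-0.3],"twist":0,"hand":0},{"translation":[0,0,-0.3],"twist":0,"hand":0},{"translation":[0,0,-0.3],"twist":0,"hand":0}]'

```text
time: 12.8
tool_pos: [0.0047, 0.3548, 0.9098]
tool_rot: [-0.018, 0.775, 0.631, 0.024]
contact_force: [-0.7, -0.1, -1.1]
gripper_width: 0.001
grasp_force: 0.0
```

```bash
python3 -c "
from m import *
s=state();print(s['time'],s['tool_pos'],s['joint_pos'].round(3),rot(s).as_matrix().round(3))"
```

```text
12.8 [0.00473628 0.35475042 0.90983872] [ 1.347e+00 -6.200e-02  5.240e-01 -2.000e-03  2.619e+00  1.550e+00] [[ 0.202  0.979  0.014]
 [ 0.977 -0.203  0.059]
 [ 0.061  0.002 -0.998]]
```

The tool leans tip-outward, in just the direction needed. Continuing.

apply_moves --targets '[{"translation":[0,0,-0.5],"twist":0,"hand":0},{"translation":[0,0,-0.5],"twist":0,"hand":0},{"translation":[0,0,-0.5],"twist":0,"hand":0},{"translation":[0,0,-0.5],"twist":0,"hand":0},{"translation":[0,0,-0.5],"twist":0,"hand":0},{"translation":[0,0,-0.5],"twist":0,"hand":0}]'

```text
time: 13.4
tool_pos: [-0.0057, 0.315, 0.9839]
tool_rot: [-0.083, 0.768, 0.625, 0.108]
contact_force: [-0.7, 0.7, 0.5]
gripper_width: -0.003
grasp_force: 0.0
```

```bash
python3 -c "
from m import *
s=state();print(s['time'],s['tool_pos'],s['joint_pos'].round(3),rot(s).as_matrix().round(3))"
```

```text
13.4 [-0.00571377  0.31502809  0.98390756] [ 1.354 -0.015  0.264 -0.008  2.619  1.551] [[ 0.194  0.979  0.062]
 [ 0.943 -0.204  0.263]
 [ 0.27   0.007 -0.963]]
```

apply_moves --targets '[{"translation":[-0.4,0,-0.25],"twist":0,"hand":0},{"translation":[-0.4,0,-0.25],"twist":0,"hand":0},{"translation":[-0.4,0,-0.25],"twist":0,"hand":0}]'

```text
time: 13.7
tool_pos: [-0.0368, 0.1893, 0.9803]
tool_rot: [-0.095, 0.766, 0.623, 0.126]
contact_force: [-0.4, -0.7, 0.3]
gripper_width: 0.001
grasp_force: 0.0
```

```bash
python3 -c "
from m import *
s=state();print(s['time'],s['tool_pos'],s['joint_pos'].round(3),rot(s).as_matrix().round(3))"
```

```text
13.7 [-0.03678056  0.18931172  0.98028278] [ 1.399 -0.281  0.488 -0.043  2.619  1.564] [[ 0.192  0.979  0.074]
 [ 0.931 -0.206  0.302]
 [ 0.311  0.011 -0.95 ]]
```

apply_moves --targets '[{"translation":[0.1,0,-0.48],"twist":0,"hand":0},{"translation":[0.1,0,-0.48],"twist":0,"hand":0},{"translation":[0.1,0,-0.48],"twist":0,"hand":0},{"translation":[0.1,0,-0.48],"twist":0,"hand":0},{"translation":[0.1,0,-0.48],"twist":0,"hand":0}]'

```text
time: 14.2
tool_pos: [-0.0622, 0.1775, 1.0403]
tool_rot: [-0.141, 0.754, 0.612, 0.195]
contact_force: [0.1, -0.0, 0.2]
gripper_width: -0.0
grasp_force: 0.0
```

```bash
python3 -c "
from m import *
s=state();print(s['time'],s['tool_pos'],s['joint_pos'].round(3),rot(s).as_matrix().round(3))"
```

```text
14.2 [-0.06215968  0.17748615  1.04031579] [ 1.831 -0.089  0.132 -0.484  2.619  1.56 ] [[ 0.176  0.977  0.12 ]
 [ 0.867 -0.212  0.451]
 [ 0.466  0.025 -0.884]]
```

apply_moves --targets '[{"translation":[-0.3,0.12,-0.1],"twist":0,"hand":0},{"translation":[-0.3,0.12,-0.1],"twist":0,"hand":0},{"translation":[-0.3,0,-0.3],"twist":0,"hand":0},{"translation":[0,0,0],"twist":0,"hand":0}]'

```text
time: 14.6
tool_pos: [-0.0517, 0.0969, 1.0311]
tool_rot: [-0.148, 0.749, 0.617, 0.192]
contact_force: [-0.2, -0.7, -0.1]
gripper_width: 0.002
grasp_force: 0.0
```

```bash
python3 -c "
from m import *
s=state();print(s['time'],s['tool_pos'],s['joint_pos'].round(3),rot(s).as_matrix().round(3))"
```

```text
14.6 [-0.05173438  0.09685425  1.03114372] [ 2.266 -0.22   0.271 -0.849  2.619  1.621] [[ 0.166  0.981  0.105]
 [ 0.867 -0.196  0.459]
 [ 0.471  0.015 -0.882]]
```

Lean is at 0.49 rad. Now I'm beside the shoulder singularity, so I'll go outward and gain the rest at full stretch.

```bash
python3 -c "
from m import *
plan([.0575,.652,.85],None,14)
from h import proj
for h in(.4,.5,.6,.7): print(h,proj('side',[[.45,.78,h]])[0])"
```

```text
[0.296, -0.003, 0.304] 0.0
[0.296, -0.003, 0.304] 0.0
[0.296, -0.003, 0.304] 0.0
[0.296, -0.003, 0.304] 0.0
[0.296, -0.003, 0.305] 0.0
[0.295, -0.003, 0.304] 0.0
[0.296, -0.003, 0.305] 0.0
[0.295, -0.003, 0.304] 0.0
[0.296, -0.003, 0.305] 0.0
[0.295, -0.003, 0.304] 0.0
[0.296, -0.003, 0.305] 0.0
[0.295, -0.003, 0.304] 0.0
[0.296, -0.003, 0.305] 0.0
[0.295, -0.003, 0.304] 0.0
end [0.0575 0.652  0.85  ]
0.4 [164.864739     9.76345173]
0.5 [159.7989249  -22.08787209]
0.6 [154.39164672 -56.23247622]
0.7 [148.61162768 -92.90313727]
```

apply_moves --targets '[{"translation":[0.3,0,0.3],"twist":0,"hand":0},{"translation":[0.3,0,0.3],"twist":0,"hand":0},{"translation":[0.3,0,0.3],"twist":0,"hand":0},{"translation":[0.3,0,0.3],"twist":0,"hand":0},{"translation":[0.3,0,0.3],"twist":0,"hand":0},{"translation":[0.3,0,0.3],"twist":0,"hand":0},{"translation":[0.3,0,0.3],"twist":0,"hand":0},{"translation":[0.3,0,0.3],"twist":0,"hand":0}]'

```text
time: 15.4
tool_pos: [-0.0005, 0.3449, 0.9536]
tool_rot: [-0.137, 0.753, 0.612, 0.197]
contact_force: [0.5, 0.1, 0.3]
gripper_width: 0.002
grasp_force: 0.0
```

```bash
python3 -c "
from m import *
s=state();print(s['time'],s['tool_pos'],s['joint_pos'].round(3),rot(s).as_matrix().round(3))
plan([.0575,.652,.85],None,6)"
```

```text
15.4 [-4.70846136e-04  3.44861958e-01  9.53588889e-01] [ 1.39  -0.234  0.621 -0.059  2.272  1.546] [[ 0.173  0.977  0.128]
 [ 0.869 -0.212  0.448]
 [ 0.464  0.034 -0.885]]
[0.381, -0.02, 0.394] 0.0
[0.381, -0.02, 0.394] 0.0
[0.381, -0.02, 0.394] 0.0
[0.381, -0.02, 0.394] 0.0
[0.382, -0.02, 0.395] 0.0
[0.381, -0.021, 0.394] 0.0
end [0.0575 0.6519 0.85  ]
```

apply_moves --targets '[{"translation":[0.43,-0.01,0.23],"twist":0,"hand":0},{"translation":[0.43,-0.01,0.23],"twist":0,"hand":0},{"translation":[0.43,-0.01,0.23],"twist":0,"hand":0},{"translation":[0.43,-0.01,0.23],"twist":0,"hand":0},{"translation":[0.43,-0.01,0.23],"twist":0,"hand":0},{"translation":[0.43,-0.01,0.23],"twist":0,"hand":0},{"translation":[0.43,-0.01,0.23],"twist":0,"hand":0}]'

```text
time: 16.1
tool_pos: [0.0653, 0.659, 0.903]
tool_rot: [-0.146, 0.75, 0.611, 0.205]
contact_force: [-0.3, -0.1, 0.1]
gripper_width: 0.003
grasp_force: 0.0
```

```bash
python3 -c "
from m import *
s=state();print(s['time'],s['tool_pos'],s['joint_pos'].round(3),rot(s).as_matrix().round(3))"
```

```text
16.1 [0.06532571 0.65901712 0.90295895] [ 1.373  0.413  0.06  -0.042  2.162  1.544] [[ 0.168  0.977  0.129]
 [ 0.858 -0.21   0.469]
 [ 0.485  0.032 -0.874]]
```

apply_moves --targets '[{"translation":[0.4,0,-0.3],"twist":0,"hand":0},{"translation":[0.4,0,-0.3],"twist":0,"hand":0},{"translation":[0.4,0,-0.3],"twist":0,"hand":0},{"translation":[0.4,0,-0.3],"twist":0,"hand":0}]'

```text
time: 16.5
tool_pos: [0.0642, 0.6368, 0.9489]
tool_rot: [-0.186, 0.735, 0.603, 0.25]
contact_force: [0.2, -0.6, 0.2]
gripper_width: -0.001
grasp_force: 0.0
```

```bash
python3 -c "
from m import *
s=state();print(s['time'],s['tool_pos'],s['joint_pos'].round(3),rot(s).as_matrix().round(3))"
```

```text
16.5 [0.06415946 0.63684562 0.94886852] [ 1.362  0.36   0.055 -0.024  2.093  1.54 ] [[ 0.148  0.979  0.142]
 [ 0.793 -0.204  0.574]
 [ 0.591  0.028 -0.806]]
```

apply_moves --targets '[{"translation":[0.4,0,-0.2],"twist":0,"hand":0},{"translation":[0.4,0,-0.2],"twist":0,"hand":0},{"translation":[0.4,0,-0.2],"twist":0,"hand":0}]'

```text
time: 16.8
tool_pos: [0.0684, 0.6434, 0.9652]
tool_rot: [-0.21, 0.724, 0.597, 0.276]
contact_force: [-0.9, -0.4, -0.1]
gripper_width: 0.0
grasp_force: 0.0
```

```bash
python3 -c "
from m import *
s=state();print(s['time'],s['tool_pos'],s['joint_pos'].round(4),rot(s).as_matrix().round(3))"
```

```text
16.8 [0.06843901 0.64336843 0.96517115] [ 1.3532  0.3512  0.055  -0.0092  2.0277  1.538 ] [[ 0.136  0.98   0.148]
 [ 0.748 -0.2    0.633]
 [ 0.65   0.025 -0.76 ]]
```

The lean is 40.5°, within the needed 40–45°, and it faces along the track. I'll re-check the boat pose and plan the route round to the stern.

```bash
python3 -c "
from b import *
from m import *
ms={}
for c in('top','side'):
    grab_frame(c); R=regions_of(c,'boat'); print(c,[(round(r['score'],2),r['pixels'].sum()) for r in R]); b=R[0]['pixels']
    for r in regions_of(c,'long_mid'):
        a=np.argwhere(r['pixels']).mean(0)[::-1]
        if np.linalg.norm(a-proj(c,[[.609,-.06,.04]])[0])<15: b=b|r['pixels']; print('core',c,a,proj(c,[[.609,-.06,.042]]))
    ms[c]=b.astype(np.float32)
for sub in({'top':ms['top']},ms): print(list(sub),fitb(sub))
a=plan([.4,.52,.65],None,12);a=plan([.62,.12,.42],None,10,a);a=plan([.575,-.2,.16],None,9,a)"
```

```text
top [(0.72, np.int64(1746))]
side [(0.68, np.int64(713))]
core side [359.55813953 187.6013289 ] [[359.606089  188.9190888]]
['top'] (array([ 0.60818474, -0.05861799,  1.35712287]), np.float64(0.39276760816574097))
['top', 'side'] (array([ 0.61034034, -0.05889022,  1.36160741]), np.float64(0.5785430669784546))
[-0.209, 0.285, 0.175] 0.0
[-0.209, 0.285, 0.175] 0.0
[-0.209, 0.285, 0.175] 0.0
[-0.209, 0.285, 0.175] 0.0
[-0.209, 0.285, 0.175] 0.0
[-0.209, 0.285, 0.175] 0.0
[-0.209, 0.284, 0.175] 0.0
[-0.209, 0.285, 0.175] 0.0
[-0.209, 0.284, 0.175] 0.0
[-0.209, 0.285, 0.175] 0.0
[-0.209, 0.284, 0.174] 0.0
[-0.209, 0.285, 0.175] 0.0
end [0.4  0.52 0.65]
[-0.419, 0.29, -0.044] 0.0
[-0.419, 0.29, -0.044] 0.0
[-0.419, 0.29, -0.044] 0.0
[-0.419, 0.289, -0.044] 0.0
[-0.419, 0.29, -0.044] 0.0
[-0.419, 0.289, -0.044] 0.0
[-0.419, 0.29, -0.044] 0.0
[-0.419, 0.289, -0.044] 0.0
[-0.418, 0.29, -0.045] 0.0
[-0.419, 0.289, -0.044] 0.0
end [0.62 0.12 0.42]
[-0.46, 0.015, -0.011] 0.0
[-0.461, 0.015, -0.011] 0.0
[-0.46, 0.015, -0.011] 0.0
[-0.461, 0.015, -0.011] 0.0
[-0.46, 0.015, -0.011] 0.0
[-0.461, 0.015, -0.012] 0.0
[-0.46, 0.015, -0.011] 0.0
[-0.461, 0.014, -0.012] 0.0
[-0.46, 0.015, -0.011] 0.0
end [ 0.575 -0.2    0.16 ]
```

Boat unmoved. Go.

apply_moves --targets '[{"translation":[-0.21,0.28,0.17],"twist":0,"hand":0},{"translation":[-0.21,0.28,0.17],"twist":0,"hand":0},{"translation":[-0.21,0.28,0.17],"twist":0,"hand":0},{"translation":[-0.21,0.28,0.17],"twist":0,"hand":0},{"translation":[-0.21,0.28,0.17],"twist":0,"hand":0},{"translation":[-0.21,0.28,0.17],"twist":0,"hand":0},{"translation":[-0.21,0.28,0.17],"twist":0,"hand":0},{"translation":[-0.21,0.28,0.17],"twist":0,"hand":0}]'

```text
time: 17.9
tool_pos: [0.2798, 0.562, 0.7645]
tool_rot: [-0.209, 0.724, 0.597, 0.274]
contact_force: [0.2, -1.5, 0.0]
gripper_width: -0.0
grasp_force: 0.0
```

apply_moves --targets '[{"translation":[-0.21,0.28,0.17],"twist":0,"hand":0},{"translation":[-0.21,0.28,0.17],"twist":0,"hand":0},{"translation":[-0.21,0.28,0.17],"twist":0,"hand":0},{"translation":[-0.21,0.28,0.17],"twist":0,"hand":0}]'

```text
time: 18.3
tool_pos: [0.3883, 0.5195, 0.6612]
tool_rot: [-0.208, 0.724, 0.597, 0.274]
contact_force: [-0.2, 0.9, 0.3]
gripper_width: -0.001
grasp_force: 0.0
```

```bash
python3 -c "
from m import *
s=state();print(s['time'],s['tool_pos'],s['joint_pos'].round(4),rot(s).as_matrix().round(3))
plan([.62,.12,.42],None,10)"
```

```text
18.3 [0.38830216 0.51945839 0.66122354] [ 0.6467 -0.2092  1.2902  0.4274  1.49    0.9301] [[ 0.136  0.98   0.148]
 [ 0.751 -0.2    0.63 ]
 [ 0.647  0.026 -0.762]]
[-0.424, 0.3, -0.033] 0.0
[-0.424, 0.301, -0.033] 0.0
[-0.424, 0.3, -0.033] 0.0
[-0.424, 0.301, -0.033] 0.0
[-0.425, 0.3, -0.033] 0.0
[-0.424, 0.301, -0.033] 0.0
[-0.425, 0.3, -0.034] 0.0
[-0.424, 0.301, -0.033] 0.0
[-0.425, 0.3, -0.034] 0.0
[-0.424, 0.301, -0.033] 0.0
end [0.62 0.12 0.42]
```

apply_moves --targets '[{"translation":[-0.39,0.27,-0.03],"twist":0,"hand":0},{"translation":[-0.39,0.27,-0.03],"twist":0,"hand":0},{"translation":[-0.39,0.27,-0.03],"twist":0,"hand":0},{"translation":[-0.39,0.27,-0.03],"twist":0,"hand":0},{"translation":[-0.39,0.27,-0.03],"twist":0,"hand":0},{"translation":[-0.39,0.27,-0.03],"twist":0,"hand":0},{"translation":[-0.39,0.27,-0.03],"twist":0,"hand":0},{"translation":[-0.39,0.27,-0.03],"twist":0,"hand":0}]'

```text
time: 19.1
tool_pos: [0.5535, 0.2259, 0.4836]
tool_rot: [-0.208, 0.724, 0.597, 0.275]
contact_force: [0.8, 0.7, -0.1]
gripper_width: -0.001
grasp_force: 0.0
```

apply_moves --targets '[{"translation":[-0.39,0.27,-0.03],"twist":0,"hand":0},{"translation":[-0.39,0.27,-0.03],"twist":0,"hand":0},{"translation":[-0.39,0.27,-0.03],"twist":0,"hand":0},{"translation":[-0.46,0.02,-0.01],"twist":0,"hand":0},{"translation":[-0.46,0.02,-0.01],"twist":0,"hand":0}]'

```text
time: 19.6
tool_pos: [0.6065, 0.0451, 0.3586]
tool_rot: [-0.208, 0.724, 0.597, 0.274]
contact_force: [0.6, -0.4, 0.7]
gripper_width: -0.003
grasp_force: 0.0
```

```bash
python3 -c "
from m import *
s=state();print(s['time'],s['tool_pos'],s['joint_pos'].round(4),rot(s).as_matrix().round(3))
plan([.575,-.205,.14],None,8)"
```

```text
19.6 [0.60645534 0.04513305 0.35861536] [-0.3313 -0.0761  1.6674  0.7004  1.6197 -0.1292] [[ 0.136  0.98   0.148]
 [ 0.751 -0.2    0.63 ]
 [ 0.646  0.026 -0.763]]
[-0.417, 0.017, 0.006] 0.0
[-0.417, 0.017, 0.006] 0.0
[-0.417, 0.017, 0.006] 0.0
[-0.417, 0.017, 0.005] 0.0
[-0.416, 0.017, 0.006] 0.0
[-0.417, 0.017, 0.005] 0.0
[-0.416, 0.017, 0.006] 0.0
[-0.417, 0.016, 0.005] 0.0
end [ 0.575 -0.205  0.14 ]
```

apply_moves --targets '[{"translation":[-0.42,0.02,0],"twist":0,"hand":0},{"translation":[-0.42,0.02,0],"twist":0,"hand":0},{"translation":[-0.42,0.02,0],"twist":0,"hand":0},{"translation":[-0.42,0.02,0.01],"twist":0,"hand":0},{"translation":[-0.42,0.02,0.01],"twist":0,"hand":0},{"translation":[-0.42,0.02,0.01],"twist":0,"hand":0},{"translation":[-0.4,0.02,0.01],"twist":0,"hand":0},{"translation":[-0.3,0,0],"twist":0,"hand":0}]'

```text
time: 20.4
tool_pos: [0.576, -0.1966, 0.1467]
tool_rot: [-0.209, 0.725, 0.597, 0.274]
contact_force: [-0.2, 0.5, -0.1]
gripper_width: 0.003
grasp_force: 0.0
```

```bash
python3 -c "
from m import *
s=state();print(s['time'],s['tool_pos'],s['joint_pos'].round(4),s['contact_force'],rot(s).as_matrix().round(3))
plan([.580,-.198,.06],None,3);plan([.580,-.198,.038],None,5)"
```

```text
20.4 [ 0.57598507 -0.19659746  0.14669333] [-0.7033  0.2543  1.6827  0.614   1.5734 -0.6266] [-0.18332583  0.47587115 -0.09497454] [[ 0.138  0.979  0.148]
 [ 0.75  -0.2    0.63 ]
 [ 0.647  0.024 -0.762]]
[-0.189, 0.007, 0.219] 0.0
[-0.188, 0.007, 0.219] 0.0
[-0.189, 0.008, 0.22] 0.0
end [ 0.58  -0.198  0.06 ]
[-0.142, 0.003, 0.165] 0.0
[-0.142, 0.003, 0.165] 0.0
[-0.141, 0.003, 0.165] 0.0
[-0.142, 0.004, 0.165] 0.0
[-0.141, 0.003, 0.166] 0.0
end [ 0.58  -0.198  0.038]
```

apply_moves --targets '[{"translation":[-0.18,0.01,0.22],"twist":0,"hand":0},{"translation":[-0.18,0.01,0.22],"twist":0,"hand":0},{"translation":[-0.17,0,0.2],"twist":0,"hand":0},{"translation":[-0.1,0,0.12],"twist":0,"hand":0},{"translation":[-0.05,0,0.05],"twist":0,"hand":0},{"translation":[0,0,0],"twist":0,"hand":0}]'

```text
time: 21.0
tool_pos: [0.5812, -0.1954, 0.0429]
tool_rot: [-0.209, 0.724, 0.597, 0.274]
contact_force: [-0.1, 0.2, -0.4]
gripper_width: -0.001
grasp_force: 0.0
```

```bash
python3 -c "
from h import *
from m import *
s=state();print(s['time'],s['tool_pos'],s['contact_force'],rot(s).as_matrix().round(3))
plan([.580,-.198,.038],None,1)
im=[]
for c,(x,y,w,h) in dict(side=(315,130,110,110),top=(280,80,110,110)).items():
    im.append(cv2.resize(grab_frame(c)[y:y+h,x:x+w],(390,390),interpolation=cv2.INTER_CUBIC)[...,::-1])
cv2.imwrite('pics/t6.png',np.hstack(im))"
```

```text
21.0 [ 0.58123791 -0.19541843  0.04288079] [-0.08055016  0.15113401 -0.42041798] [[ 0.136  0.98   0.148]
 [ 0.75  -0.2    0.631]
 [ 0.647  0.025 -0.762]]
[-0.053, -0.008, 0.019] 0.0
end [ 0.58  -0.198  0.038]
```

View pics/t6.png

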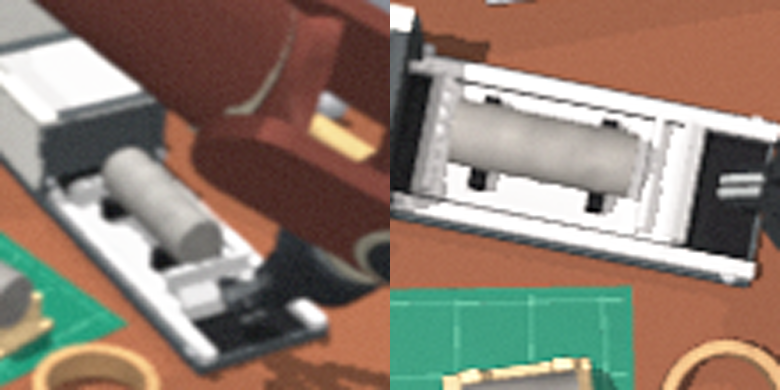

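The fingers stand in the track just behind the stern at (735,185), centred, and the core is well seated. I'll lower 4 mm and start the push at a steady 60 mm/s.

apply_moves --targets '[{"translation":[-0.026,0,0.03],"twist":0,"hand":0},{"translation":[0.023,0,0.02],"twist":0,"hand":0},{"translation":[0.023,0,0.02],"twist":0,"hand":0},{"translation":[0.031,0,0.026],"twist":0,"hand":0},{"translation":[0.038,0,0.032],"twist":0,"hand":0},{"translation":[0.046,0,0.039],"twist":0,"hand":0},{"translation":[0.046,0,0.039],"twist":0,"hand":0},{"translation":[0.046,0,0.039],"twist":0,"hand":0}]'

```text
time: 21.9
tool_pos: [0.5886, -0.1642, 0.0399]
tool_rot: [-0.207, 0.725, 0.598, 0.274]
contact_force: [-1.5, -5.7, 0.2]
gripper_width: -0.002
grasp_force: 2.2
```

apply_moves --targets '[{"translation":[0.046,0,0.039],"twist":0,"hand":0},{"translation":[0.046,0,0.039],"twist":0,"hand":0},{"translation":[0.046,0,0.039],"twist":0,"hand":0},{"translation":[0.046,0,0.039],"twist":0,"hand":0},{"translation":[0.046,0,0.039],"twist":0,"hand":0},{"translation":[0.046,0,0.039],"twist":0,"hand":0},{"translation":[0.046,0,0.039],"twist":0,"hand":0},{"translation":[0.046,0,0.039],"twist":0,"hand":0}]'

```text
time: 22.7
tool_pos: [0.5984, -0.1174, 0.04]
tool_rot: [-0.206, 0.725, 0.598, 0.274]
contact_force: [-0.6, -7.1, 1.3]
gripper_width: -0.001
grasp_force: 2.9
```

```bash
python3 -c "
from m import *
s=state();print(s['time'],s['tool_pos'],s['contact_force'],rot(s).as_matrix().round(3))
p=s['tool_pos'];r=rot(s).as_matrix();C=p+.022*r[:,2]+.011*r[:,0]; d=C[:2]-[.627,.032]; print('corner xs,ys,z',d@[.2015,.9795],d@[-.9795,.2015],C[2])"
```

```text
22.7 [ 0.59840656 -0.11741388  0.03997558] [-0.59961985 -7.08736041  1.31397126] [[ 0.136  0.979  0.15 ]
 [ 0.753 -0.201  0.626]
 [ 0.644  0.028 -0.765]]
corner xs,ys,z -0.12953036865083592 -0.002353904438733488 0.030229012154041425
```

apply_moves --targets '[{"translation":[0.046,0,0.039],"twist":0,"hand":0},{"translation":[0.046,0,0.039],"twist":0,"hand":0},{"translation":[0.046,0,0.039],"twist":0,"hand":0},{"translation":[0.046,0,0.039],"twist":0,"hand":0},{"translation":[0.046,0,0.039],"twist":0,"hand":0},{"translation":[0.046,0,0.039],"twist":0,"hand":0},{"translation":[0.046,0,0.039],"twist":0,"hand":0},{"translation":[0.046,0,0.039],"twist":0,"hand":0}]'

```text
time: 23.5
tool_pos: [0.608, -0.0698, 0.04]
tool_rot: [-0.207, 0.725, 0.598, 0.274]
contact_force: [-2.4, -6.4, 1.0]
gripper_width: -0.0
grasp_force: 2.7
```

apply_moves --targets '[{"translation":[0.046,0,0.039],"twist":0,"hand":0},{"translation":[0.046,0,0.039],"twist":0,"hand":0},{"translation":[0.046,0,0.039],"twist":0,"hand":0},{"translation":[0.046,0,0.039],"twist":0,"hand":0},{"translation":[0.046,0,0.039],"twist":0,"hand":0},{"translation":[0.046,0,0.039],"twist":0,"hand":0},{"translation":[0.046,0,0.039],"twist":0,"hand":0},{"translation":[0.046,0,0.039],"twist":0,"hand":0}]'

```text
time: 24.3
tool_pos: [0.6176, -0.0224, 0.0399]
tool_rot: [-0.207, 0.725, 0.598, 0.274]
contact_force: [-1.3, -6.0, 1.5]
gripper_width: 0.0
grasp_force: 2.8
```

```bash
cat > c.py <<'E'
from m import *
s=state();print(s['time'],s['tool_pos'],s['contact_force'],s['joint_pos'].round(3),rot(s).as_matrix().round(3))
p=s['tool_pos'];r=rot(s).as_matrix();C=p+.022*r[:,2]+.011*r[:,0]; d=C[:2]-[.627,.032]; print('corner xs,ys,z',d@[.2015,.9795],d@[-.9795,.2015],C[2])
E
python3 c.py
```

```text
24.3 [ 0.61758971 -0.02241825  0.03992683] [-1.29863982 -5.97350724  1.47261474] [-0.43   0.327  1.804  0.725  1.266 -0.556] [[ 0.136  0.979  0.15 ]
 [ 0.752 -0.2    0.627]
 [ 0.644  0.028 -0.764]]
corner xs,ys,z -0.032605766046534486 -0.0019931851627160296 0.03020551095132161
```

apply_moves --targets '[{"translation":[0.046,0,0.039],"twist":0,"hand":0},{"translation":[0.046,0,0.039],"twist":0,"hand":0},{"translation":[0.046,0,0.039],"twist":0,"hand":0},{"translation":[0.046,0,0.039],"twist":0,"hand":0},{"translation":[0.046,0,0.039],"twist":0,"hand":0},{"translation":[0.046,0,0.039],"twist":0,"hand":0},{"translation":[0.046,0,0.039],"twist":0,"hand":0},{"translation":[0.038,0,0.032],"twist":0,"hand":0}]'

```text
time: 25.1
tool_pos: [0.627, 0.024, 0.0399]
tool_rot: [-0.207, 0.724, 0.598, 0.274]
contact_force: [-1.8, -6.1, 1.6]
gripper_width: 0.002
grasp_force: 2.9
```

apply_moves --targets '[{"translation":[0.031,0,0.026],"twist":0,"hand":0},{"translation":[0.023,0,0.02],"twist":0,"hand":0},{"translation":[0.015,0,0.013],"twist":0,"hand":0}]'

```text
time: 25.4
tool_pos: [0.6287, 0.0329, 0.0399]
tool_rot: [-0.207, 0.724, 0.598, 0.274]
contact_force: [-1.8, -6.1, 1.8]
gripper_width: -0.001
grasp_force: 3.1
```

```bash
python3 c.py
```

```text
25.4 [0.6287387  0.0329101  0.03988979] [-1.84152853 -6.11660053  1.84697   ] [-0.338  0.321  1.812  0.755  1.213 -0.497] [[ 0.135  0.979  0.15 ]
 [ 0.752 -0.2    0.628]
 [ 0.645  0.028 -0.764]]
corner xs,ys,z 0.02384043083821414 -0.0017569228077415444 0.030181197268055043
```

Still sliding freely (about 6 N). Creep on until the stop is felt.

apply_moves --targets '[{"translation":[0.015,0,0.013],"twist":0,"hand":0},{"translation":[0.015,0,0.013],"twist":0,"hand":0},{"translation":[0.015,0,0.013],"twist":0,"hand":0}]'

```text
time: 25.7
tool_pos: [0.6301, 0.0385, 0.0399]
tool_rot: [-0.207, 0.724, 0.598, 0.274]
contact_force: [-2.2, -6.7, 2.0]
gripper_width: -0.002
grasp_force: 3.0
```

apply_moves --targets '[{"translation":[0.012,0,0.01],"twist":0,"hand":0},{"translation":[0,0,0],"twist":0,"hand":0}]'

```text
time: 25.9
tool_pos: [0.6304, 0.0403, 0.0399]
tool_rot: [-0.207, 0.724, 0.597, 0.274]
contact_force: [-0.7, -5.6, 0.9]
gripper_width: -0.001
grasp_force: 2.2
```

apply_moves --targets '[{"translation":[0.012,0,0.01],"twist":0,"hand":0},{"translation":[0,0,0],"twist":0,"hand":0}]'

```text
time: 26.1
tool_pos: [0.6307, 0.0418, 0.0399]
tool_rot: [-0.207, 0.724, 0.597, 0.274]
contact_force: [-1.0, -5.1, 2.4]
gripper_width: 0.0
grasp_force: 2.4
```

apply_moves --targets '[{"translation":[0.012,0,0.01],"twist":0,"hand":0},{"translation":[0,0,0],"twist":0,"hand":0}]'

```text
time: 26.3
tool_pos: [0.631, 0.0432, 0.0399]
tool_rot: [-0.207, 0.724, 0.597, 0.274]
contact_force: [-0.9, -4.6, 0.8]
gripper_width: -0.001
grasp_force: 2.4
```

apply_moves --targets '[{"translation":[0.015,0,0.013],"twist":0,"hand":0},{"translation":[0,0,0],"twist":0,"hand":0}]'

```text
time: 26.5
tool_pos: [0.6314, 0.044, 0.0399]
tool_rot: [-0.206, 0.725, 0.598, 0.274]
contact_force: [-2.8, -10.8, 3.2]
gripper_width: 0.001
grasp_force: 5.5
```

apply_moves --targets '[{"translation":[0.015,0,0.013],"twist":0,"hand":0},{"translation":[0,0,0],"twist":0,"hand":0}]'

```text
time: 26.7
tool_pos: [0.6322, 0.0442, 0.04]
tool_rot: [-0.205, 0.725, 0.598, 0.273]
contact_force: [-4.8, -18.1, 4.3]
gripper_width: -0.003
grasp_force: 8.3
```

```bash
python3 c.py
```

```text
26.7 [0.63217412 0.04421339 0.03996329] [ -4.84918416 -18.06393591   4.30512019] [-0.317  0.32   1.811  0.757  1.197 -0.481] [[ 0.135  0.979  0.151]
 [ 0.756 -0.201  0.623]
 [ 0.641  0.03  -0.767]]
corner xs,ys,z 0.03555356566721641 -0.00288996580449802 0.030138793430074
```

The stop is felt: force climbs from 5 to 18 N with no advance, and the position agrees with home. Withdrawing straight back, then up.

apply_moves --targets '[{"translation":[-0.046,0,-0.039],"twist":0,"hand":0},{"translation":[-0.09,0,-0.078],"twist":0,"hand":0},{"translation":[-0.12,0,-0.1],"twist":0,"hand":0},{"translation":[-0.15,0,-0.13],"twist":0,"hand":0},{"translation":[-0.15,0,-0.13],"twist":0,"hand":0},{"translation":[-0.15,0,-0.13],"twist":0,"hand":0},{"translation":[-0.15,0,-0.2],"twist":0,"hand":0},{"translation":[-0.15,0,-0.3],"twist":0,"hand":0}]'

```text
time: 27.5
tool_pos: [0.5994, -0.0974, 0.0575]
tool_rot: [-0.21, 0.724, 0.597, 0.274]
contact_force: [1.0, 0.1, 0.1]
gripper_width: 0.001
grasp_force: 0.0
```

apply_moves --targets '[{"translation":[-0.1,0,-0.4],"twist":0,"hand":0},{"translation":[-0.1,0,-0.4],"twist":0,"hand":0},{"translation":[0.1,0,-0.4],"twist":0,"hand":0},{"translation":[0.1,0,-0.4],"twist":0,"hand":0},{"translation":[0,0,0],"twist":0,"hand":0}]'

```text
time: 28.0
tool_pos: [0.5793, -0.2024, 0.1873]
tool_rot: [-0.203, 0.725, 0.598, 0.276]
contact_force: [0.6, -0.2, 0.9]
gripper_width: 0.0
grasp_force: 0.0
```

```bash
python3 c.py; python3 -c "
from h import *
im=[]
for c,(x,y,w,h) in dict(side=(240,80,170,170),top=(170,60,200,150)).items():
    im.append(cv2.resize(grab_frame(c)[y:y+h,x:x+w],(390,390 if c=='side' else 292),interpolation=cv2.INTER_CUBIC)[...,::-1])
im[1]=np.vstack([im[1],np.zeros((98,390,3),np.uint8)])
cv2.imwrite('pics/t7.png',np.hstack(im))"
```

```text
28.0 [ 0.5792976  -0.2023919   0.18730318] [ 0.59125763 -0.23798191  0.85496273] [-0.708  0.214  1.655  0.616  1.62  -0.597] [[ 0.132  0.979  0.157]
 [ 0.754 -0.202  0.624]
 [ 0.643  0.036 -0.765]]
corner xs,ys,z -0.2166231538820443 -0.0008817018413237876 0.1775458381698403
```

View pics/t7.png

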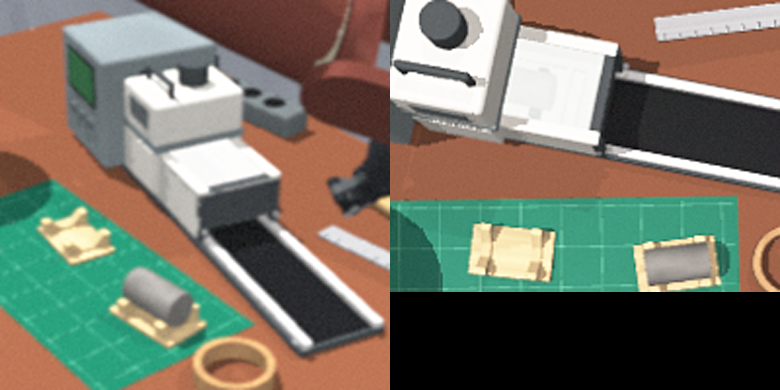

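The boat is inside, with the core showing through the clear roof at (535,90). The flap hangs shut across the mouth at (240,200), the track is empty and the short core is still on its rest at (680,262). The arm touches nothing, so I'm handing in.

```bash
python3 -c "
from plant import *
print(job_done())"
```

```text
the job is handed in; nothing more can be done
None
```

The longest core is lying in the boat, the boat is fully home against the stop with the flap shut behind it, the two shorter cores were left on their rests, and the job was handed in at about 28 s of the 58 s allowed.

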